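Nest the spacer cup, then hold the offset lever balanced over its assembly stand

ROBOT

A 6-joint arm with a two-finger parallel gripper is mounted at the origin on a cart in front of the work surface, level with it; the furniture and walls round the work are solid. World frame = base frame: x ahead of the robot, y to its left, z up, the work surface at z = 0. Lengths are in mm, angles in rad, forces in N, time in s.
With the tool pointing down it reaches from about 275 to 1000 mm from the base axis. Payload 8.4 kg.
Tool frame: the origin (TCP) lies at the centre of the arm's flange, where the gripper is bolted on; the fingertips stand r.tip_extent ahead of it and the grasp point (between the pads) lies 155 mm ahead of it (r.tip_extent is the distance from the TCP to the fingertips, in mm); z points along the fingers, y is the direction in which the jaws open and shut (so a half turn about z gives the same grasp; the last joint's range is limited). The gripper opens to 85 mm and grips with 20 to 120 N. Pads are 22 mm wide; open, the fingers measure 114 mm over their backs; the gripper's body (76 mm by 85 mm) begins 54 mm behind the grasp point. The pads swing forward as they close: fully open they stand 13 mm farther back than shut.
Start: joints at [1.308, 0.353, 1.633, -0, 1.155, -0.002], TCP at [161.157, 603.869, 404.681] pointing down, gripper open.
Joint ranges: [-2.63, 2.63], [-0.92, 2.1], [0.06, 2.66], [-1.3, 4.44], [0, 2.69], [-3.02, 3.02]. Speed limits (rad/s): [2.22, 2.22, 2.79, 3.14, 3.14, 3.14].

INTERFACE

Orientations are given as [roll, pitch, yaw] about the fixed x, y, z axes, in that order (R = Rz(yaw) Ry(pitch) Rx(roll)).
In Python, from rig import sense, grab_frame, job, r gives the robot as it stands. The module is installed in compiled form; this text tells all that it offers.
- The arm moves only by the shell command python3 -m creep 'ROWS' [FORCE]. ROWS is JSON, a list of rows, each a list of 7 numbers: the turn, a rotation vector about the tool's x, y, z in rad, then the shift along the tool's x, y, z in mm, then the closure, from 0 (fully open) to 1 (shut). In form: [[wx, wy, wz, dx, dy, dz, fingers], ...]. A call has 1 to 10 rows; each row shifts and turns the pose as measured when the row begins, along the tool's axes as they then stand; what a row does not reach is not made up. A row lasts 1/12 s, in which the tool goes at most 41.7 mm and 7.16 degrees, less where a joint would pass 70% of its speed; a pose out of reach is approached as far as the arm can. A call with a gripper value outside its range is refused whole. The fingers move at their own pace and stop on an object; FORCE is the grip in N (left out, the last holds). Time passes only in rows, so rows that do not move let the fingers close. It gives the time, the measured TCP pose, the force and the opening at its end, in the units of the state.
- sense(): the state, without advancing time (a new reading comes with each control period).
- grab_frame(name): name is "side" or "top"; returns a dict with "color" (420x560x3 uint8, red, green, blue), "mtx" (3x3 intrinsics, pixels), "distortion" ([k1, k2, p1, p2, k3] as OpenCV has them; the pictures are not rectified), "T" (4x4, takes a point from camera to world coordinates). Camera axes: x right, y down, z forward; pixel columns grow to the right and rows downward; lengths in mm; the calibration is good to about 2 mm. A picture is of the moment at which its call begins. There is no depth.
- job.sign_off(): hands the job in, once; it reports no verdict.
The state is a dict: "clock": time; "qpos": joint angles; "qvel": joint speeds; "joint_efforts": joint torques, N m; "eef_pos": TCP position; "tcp_rot": TCP orientation; "contact_force": force on the tool from outside, world axes, zero at the start; "wrist_torque": the same for the moment, N m; "opening": opening from 0.0 (shut) to 1.0 (fully open).
Only numpy, scipy, OpenCV 4.12 (cv2) and the standard library are available. Lean on these libraries where they do the work, as an engineer would, in place of code of your own. Each camera call takes 0.05 s, during which the arm holds its last target.

TASK

First nest the loose brass spacer cup fully into the identical cup bolted to the assembly stand and let go of it. Then lift the green cast lever by its balance point and finish while still holding it level and still, about 4 cm clear above the upper cup, with its big bore centred over the cups and its small eye over the stand's pin. Leave the other things on the bench where they are.

Things in the scene. Friction and masses are not known exactly. Their poses are not given: they have to be found in the camera images.
- stand: assembly stand, fixed to the bench: dark steel plate 236 x 80 x 12 mm, long along its x. A brass spacer cup (same shape as the loose one) is bolted upright on it at x = -80 mm, a steel pin of 10 mm diameter stands at x = +80 mm. Origin: centre of the plate's underside; z up
- stand_cup (a point): centre of the rim of the bolted cup, 48 mm above the bench; its socket below is 41 mm wide and 21 mm deep. Axes as the stand's
- stand_pin (a point): top of the stand's pin, 68 mm above the bench, 160 mm along the stand's +x from the cup's axis
- cup: loose brass spacer cup, 36 mm high, about 0.12 kg, standing upright on the bench. Origin: centre of its underside, z up. Lower 14 mm: solid spigot of 36 mm diameter with a 3 mm chamfered foot; upper 22 mm: round body of 52 mm diameter with an open socket 41 mm wide and 21 mm deep. Nested, the spigot sits in the bolted cup and the shoulder lies on its rim, so that the cup's origin is 14 mm below that rim, and its 22 mm body stands above it (upper rim 70 mm above the bench)
- lever: green cast lever of about 0.45 kg, lying flat on the bench, 198 mm long. Origin: underside of the big boss, on its axis; x points along the arm to the small eye, z up. Boss 52 mm in diameter, 34 mm high, with a 22 mm bore; arm 18 mm wide (y), from 8 to 26 mm above the underside; eye 24 mm in diameter, 28 mm high, at x = 160 mm. The heavy boss puts its balance point 45 mm from the boss axis, not at the middle
- lever_balance (a point): balance point (centre of mass) of the lever, inside the arm at x = 45 mm, y = 0, z = 17 mm of the lever
- lever_bore (a point): centre of the lever's big bore, at the boss's underside (the lever's origin)
- lever_eye (a point): centre of the lever's small eye, at its underside, x = 160 mm of the lever
- black_tape: roll of black tape lying flat, 67 mm in diameter, 19 mm high; bystander. Origin: centre of its underside
- clear_tape: small grey-beige roll of tape lying flat, 55 mm in diameter, 18 mm high; bystander. Origin: centre of its underside
- gauge_block: grey steel block 25 x 75 x 25 mm with three holes; bystander. Origin: centre of its underside
- power_bank: flat black power bank, 50 x 100 x 16 mm; bystander. Origin: centre of its underside
- loupe: black round loupe, 40 mm in diameter, 34 mm high; bystander. Origin: centre of its underside
There are look-alikes about, which are no part of the job. Of the things like the cup, leave any that is red; of the rest the larger one is meant.

How it is judged:
By the outcome, as a careful person would: the job done as asked, in the order asked, and still so for the second after the job is handed in, while the arm keeps its last pose, push and grip.
It also fails if it takes over 54 s, if anything falls off the work surface, if the arm or the gripper's body presses on something with over 40 N, if the wrist force passes 120 N, or if a joint passes its speed limit or range.

## Working session

There is one attempt and no reset: what is moved stays moved. The work goes in short steps, Python scripts to look and compute and a shell command to move; the robot and the scene stay as the last step left them, time stands still between calls to the robot, and variables do not carry over. Pictures are saved under pics/ and viewed, and the job is handed in when it is done.

```bash
mkdir -p pics
python3 - <<'E'
from rig import sense, grab_frame, job, r
import cv2, numpy as np
s=sense(); print(s, r.tip_extent)
for n in("side","top"):
    f=grab_frame(n); cv2.imwrite(f"pics/{n}0.png",f["color"][:,:,::-1]); print(n,f["mtx"],f["distortion"],f["T"].round(3))
E
```

```text
{'clock': 0.0, 'qpos': array([ 1.30756779e+00,  3.53643806e-01,  1.63412120e+00,  1.62517130e-05,
        1.15521935e+00, -2.40697378e-03]), 'qvel': array([-0.00100581,  0.00085013, -0.00190637,  0.000252  ,  0.00028484,
        0.00157895]), 'joint_efforts': array([-2.23115283e-03, -6.05254841e+01, -3.42068374e+01, -1.19315027e-04,
        9.56959964e-03, -5.66039614e-05]), 'eef_pos': array([161.11252916, 603.63559006, 403.96976595]), 'tcp_rot': array([-3.14020099e+00, -1.82090256e-05,  2.88076451e+00]), 'contact_force': array([ 0.29235216, -0.68282287,  0.58886967]), 'wrist_torque': array([ 0.0033424 , -0.02755449, -0.00702659]), 'opening': 1.006353466041829} 173.4
side [[462.70958098   0.         282.86948468]
 [  0.         462.70958098 206.0671112 ]
 [  0.           0.           1.        ]] [-0.07853251  0.          0.          0.          0.        ] [[ 9.30000e-01 -2.12000e-01  3.01000e-01  2.04910e+02]
 [-3.68000e-01 -5.55000e-01  7.46000e-01 -7.06770e+02]
 [ 9.00000e-03 -8.04000e-01 -5.94000e-01  7.86687e+02]
 [ 0.00000e+00  0.00000e+00  0.00000e+00  1.00000e+00]]
top [[542.32877474   0.         272.47824351]
 [  0.         542.32877474 206.83267987]
 [  0.           0.           1.        ]] [-0.16749345  0.          0.          0.          0.        ] [[ 7.000000e-03 -9.980000e-01  6.400000e-02  4.692990e+02]
 [-1.000000e+00 -7.000000e-03  1.000000e-03  2.020570e+02]
 [-1.000000e-03 -6.400000e-02 -9.980000e-01  1.342973e+03]
 [ 0.000000e+00  0.000000e+00  0.000000e+00  1.000000e+00]]
```

View pics/side0.png

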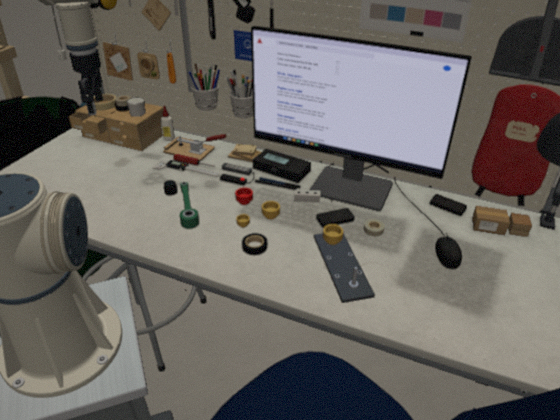

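View pics/top0.png

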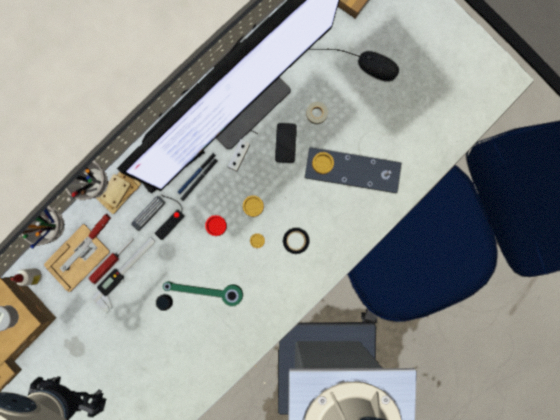

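Candidates, by top/side pixel:
- Red cup: top (216,226), side (244,197). Excluded because it is red.
- Large brass cup: top (253,207), side (271,210).
- Small brass cup: top (258,241), side (243,221). Excluded as the smaller one.
- Bolted cup: top (322,162), side (333,234). This is the fixed target.

I choose the large brass cup at top (253,207). The lever is at top (232,294)–(168,287). Next is a close crop to check the choice.

```bash
cat > h.py <<'E'
import cv2, numpy as np
from rig import sense, grab_frame, job, r
def ray(f,px):
    p=cv2.undistortPoints(np.array(px,float).reshape(-1,1,2),f["mtx"],np.array(f["distortion"])).reshape(-1,2)
    d=np.c_[p,np.ones(len(p))]@f["T"][:3,:3].T
    return f["T"][:3,3],d/np.linalg.norm(d,axis=1)[:,None]
def plane(f,px,z):
    o,d=ray(f,px); return o+d*((z-o[2])/d[:,2])[:,None]
def tri(f1,p1,f2,p2):
    o1,d1=ray(f1,[p1]);o2,d2=ray(f2,[p2]);d1=d1[0];d2=d2[0]
    t=np.linalg.lstsq(np.c_[d1,-d2],o2-o1,rcond=None)[0]
    a=o1+t[0]*d1;b=o2+t[1]*d2
    return (a+b)/2,np.linalg.norm(a-b)
def proj(f,P):
    T=np.linalg.inv(f["T"]); return cv2.projectPoints(np.array(P,float).reshape(-1,1,3),cv2.Rodrigues(T[:3,:3])[0],T[:3,3],f["mtx"],np.array(f["distortion"]))[0].reshape(-1,2)
def crop(f,x0,y0,w,h,k,name):
    cv2.imwrite(name,cv2.resize(f["color"][y0:y0+h,x0:x0+w,::-1],None,fx=k,fy=k,interpolation=cv2.INTER_CUBIC))
E
python3 - <<'E'
from h import *
t=grab_frame("top");s=grab_frame("side")
crop(t,150,140,260,190,3,"pics/tc.png"); crop(s,160,170,230,140,3,"pics/sc.png")
for n,f in(("top",t),("side",s)):
    hsv=cv2.cvtColor(f["color"],cv2.COLOR_RGB2HSV)
    for cn,lo,hi in(("brass",(15,110,60),(30,255,255)),("green",(65,80,20),(95,255,255))):
        m=cv2.inRange(hsv,lo,hi); k,l,st,c=cv2.connectedComponentsWithStats(m)
        for i in range(1,k):
            if st[i,4]>40 and 100<c[i][0]<420 and c[i][1]>150: print(n,cn,st[i],c[i].round(1))
E
```

```text
top brass [312 152  22  22 379] [322.6 162.6]
top brass [106 173  32  39 262] [125.4 190.5]
top brass [243 196  21  21 340] [252.6 205.7]
top brass [250 234  15  14 157] [256.9 240.5]
top green [169 282  73  24 492] [208.7 291.3]
side brass [240 151  21   9  85] [249.5 155.2]
side brass [262 201  18  18 257] [270.3 209.1]
side brass [237 214  12  13 121] [242.6 220. ]
side brass [323 224  20  21 337] [332.4 233.3]
side green [181 185  10  25 120] [185.6 196.5]
side green [180 210  18  18 176] [189.3 220.2]
```

View pics/tc.png

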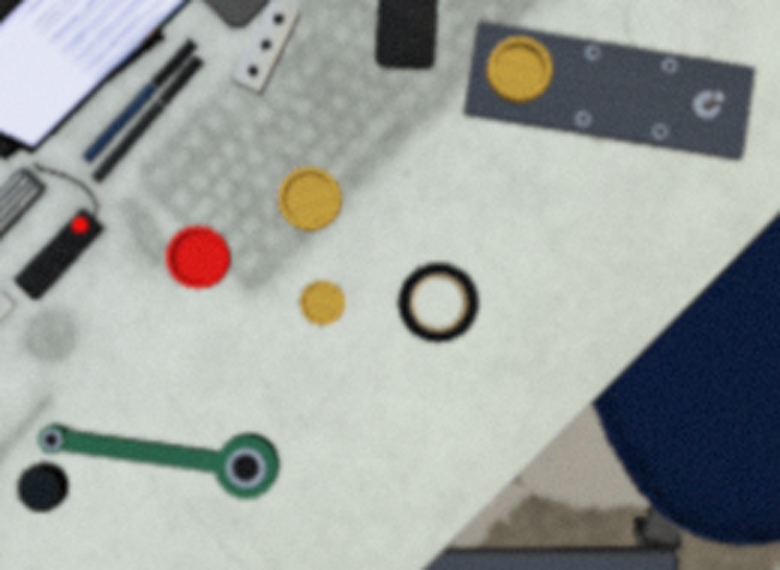

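View pics/sc.png

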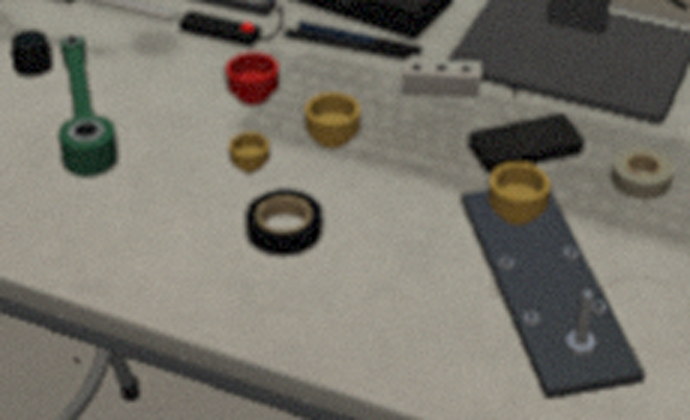

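The crop confirms the choice: the large brass cup is at top-crop (310,198), with the red one at (198,257) and the small brass one at (322,302). The pin tip shows at top-crop (717,97) and side-crop (588,295). Next I measure in both views.

```bash
cat >> h.py <<'E'
from scipy.optimize import least_squares
def mask_contour(f,lo,hi,c,K=4,win=30):
    x0,y0=int(c[0])-win,int(c[1])-win
    im=cv2.resize(f["color"][y0:y0+2*win,x0:x0+2*win],None,fx=K,fy=K,interpolation=cv2.INTER_CUBIC)
    m=cv2.inRange(cv2.cvtColor(cv2.GaussianBlur(im,(5,5),0),cv2.COLOR_RGB2HSV),lo,hi)
    cs,_=cv2.findContours(m,cv2.RETR_EXTERNAL,cv2.CHAIN_APPROX_NONE)
    ctr=min((q for q in cs if cv2.contourArea(q)>300),key=lambda q:abs(cv2.pointPolygonTest(q,(K*(c[0]-x0),K*(c[1]-y0)),True)) if cv2.pointPolygonTest(q,(K*(c[0]-x0),K*(c[1]-y0)),True)<0 else 0)
    return (ctr[:,0,:]+.5)/K-.5+[x0,y0]
def circ(P,R=None):
    g=P.mean(0)
    if R: 
        s=least_squares(lambda v:np.hypot(*(P-v[:2]).T)-R,g,loss="soft_l1"); return s.x,R,np.abs(s.fun).mean()
    s=least_squares(lambda v:np.hypot(*(P-v[:2]).T)-v[2],[*g,20],loss="soft_l1"); return s.x[:2],s.x[2],np.abs(s.fun).mean()
B=((14,100,40),(32,255,255)); G=((60,60,15),(98,255,255))
def far(ct):  # far (upper) part of outline in side view
    y=ct[:,1]; return ct[y<y.min()+0.42*(y.max()-y.min())]
E
python3 - <<'E'
from h import *
t=grab_frame("top");s=grab_frame("side")
for n,a,b,zs in(("cup",(252.6,205.7),(270.3,209.1),(30,33,36,39,42)),("stand",(322.6,162.6),(332.4,233.3),(42,45,48,51,54))):
    ca=mask_contour(t,*B,a); cb=mask_contour(s,*B,b)
    print(n,"ell",cv2.fitEllipse(ca.astype(np.float32)),cb.min(0),cb.max(0))
    for z in zs:
        A=circ(plane(t,ca,z)[:,:2]); C=circ(plane(s,far(cb),z)[:,:2],26)
        print(z,A[0].round(1),round(A[1],1),round(A[2],2),C[0].round(1),round(C[2],2))
print("pin",tri(t,(388.8,172.2),s,(355.9,268.3)), plane(t,[(388.8,172.2)],68))
# plate corners top
pc=np.array([(480,22),(754,68),(741,158),(466,114)])/3+[150,140]
P=plane(t,pc-0.33,12);print(P.round(1),P.mean(0))
# lever
for nm,c in(("boss",(232,294)),("eye",(168,287))):pass
hsv=cv2.cvtColor(t["color"],cv2.COLOR_RGB2HSV)
E
python3 - <<'E'
from h import *
t=grab_frame("top");s=grab_frame("side")
crop(t,155,265,100,75,8,"pics/lt.png"); crop(s,160,175,60,60,10,"pics/ls.png");crop(t,370,155,40,30,16,"pics/pt.png"); crop(s,335,255,40,50,12,"pics/ps.png")
E
```

```text
cup ell ((252.67025756835938, 205.67013549804688), (20.61941909790039, 20.85481834411621), 145.19642639160156) [261.375 200.625] [279.375 218.375]
30 [556.4 251.4] 25.2 0.21 [556.2 254.7] 0.62
33 [556.2 251.3] 25.1 0.21 [554.8 250.8] 0.66
36 [556.  251.2] 25.1 0.21 [553.4 246.9] 0.69
39 [555.8 251.1] 25.0 0.21 [551.9 243. ] 0.73
42 [555.6 250.9] 25.0 0.21 [550.5 239. ] 0.76
stand ell ((322.5926818847656, 162.5644073486328), (21.731847763061523, 22.103042602539062), 42.31707763671875) [322.625 222.625] [342.625 244.125]
42 [661.4  82.6] 26.7 0.29 [663.8  91.1] 0.99
45 [660.9  82.8] 26.7 0.29 [662.   87.8] 1.01
48 [660.5  83.1] 26.6 0.29 [660.1  84.4] 1.04
51 [660.1  83.4] 26.5 0.29 [658.2  81.1] 1.07
54 [659.6  83.7] 26.5 0.29 [656.3  77.8] 1.1
pin (array([637.15014264, -74.91645316,  63.59480631]), np.float64(1.2479082243122335)) [[635.99614402 -73.69542936  68.        ]]
[[ 704.5  111.9   12. ]
 [ 668.5 -117.1   12. ]
 [ 593.1 -105.2   12. ]
 [ 627.7  123.4   12. ]] [648.46470696   3.26636826  12.        ]
```

View pics/lt.png

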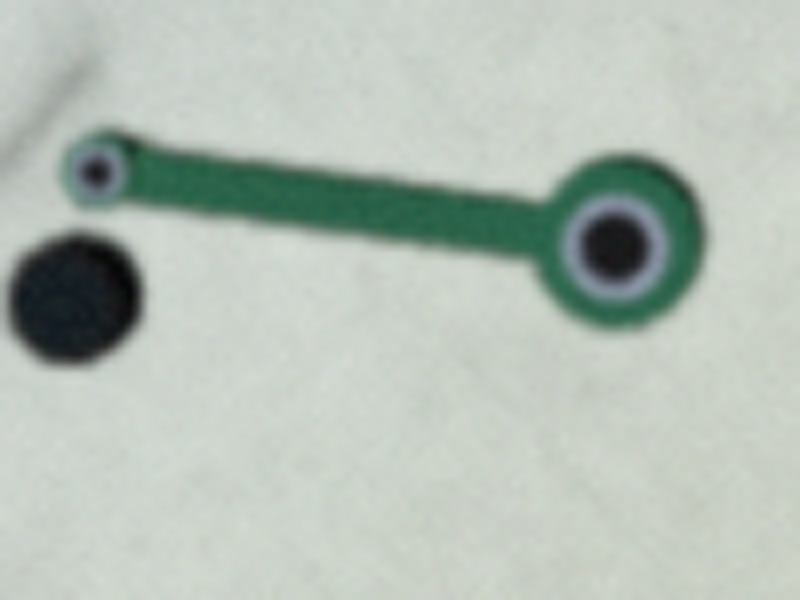

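View pics/ls.png

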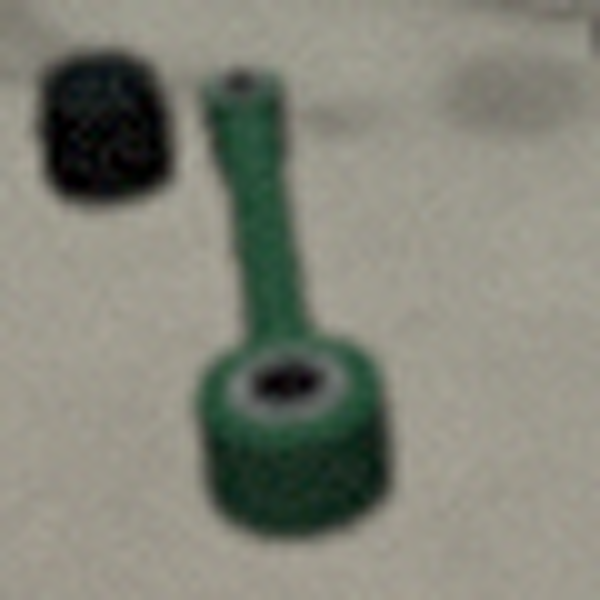

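View pics/pt.png

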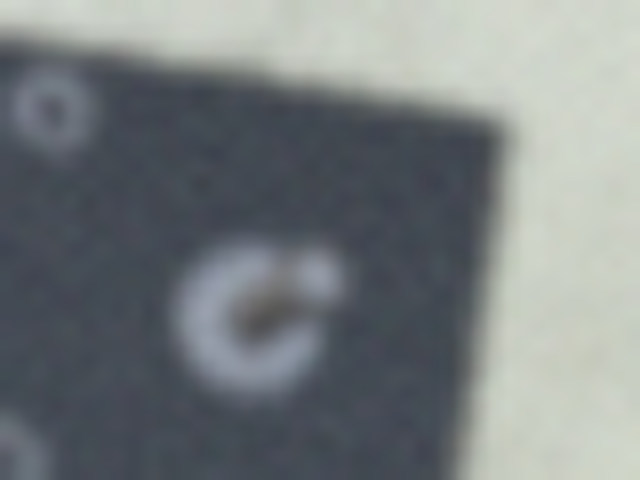

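View pics/ps.png

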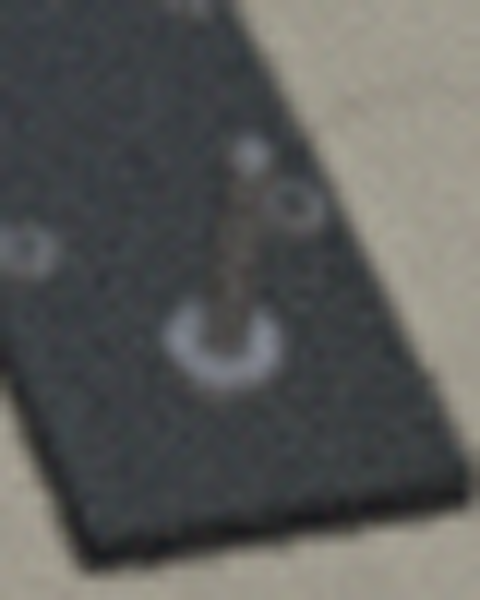

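In these crops the lever bore is at top (231.4,295.4) and side (188.2,212.7). Its eye is at top (166.5,286.0) and side (183.3,182.7). The pin tip is at top (389.6,171.7) and side (355.4,267.4).

Run:
```python
from h import *
t=grab_frame("top");s=grab_frame("side")
for n,a,b,z in(("pin",(389.6,171.7),(355.4,267.4),68),("bore",(231.4,295.4),(188.2,212.7),34),("eye",(166.5,286.0),(183.3,182.7),28)):
    p,e=tri(t,a,s,b); print(n,p.round(1),round(e,1),"top@z",plane(t,[a],z)[0].round(1),"side@z",plane(s,[b],z)[0].round(1))
c=np.array([660.5,83.1]);p=plane(t,[(389.6,171.7)],68)[0,:2]; print(np.hypot(*(p-c)),np.arctan2(*(p-c)[::-1]))
b=plane(t,[(231.4,295.4)],34)[0,:2];e=plane(t,[(166.5,286)],28)[0,:2]; d=(e-b);print(np.hypot(*d),np.arctan2(d[1],d[0]),b+45*d/np.hypot(*d))
# side-view cup checks by extreme left/right midpoint
for q,z,a,name in(((252.6,205.7),36,(270.3,209.1),'cup'),((322.6,162.6),48,(332.4,233.3),'st')):
    cb=mask_contour(s,*B,a); top=cb[cb[:,1]<cb[:,1].min()+.45*np.ptp(cb[:,1])]
    L=top[top[:,0].argmin()];R=top[top[:,0].argmax()]
    print(name,L,R,cb.min(0),plane(s,[(L+R)/2],z), 'proj of top est', )
from scipy.spatial.transform import Rotation as Ro
print(Ro.from_euler('xyz',sense()['tcp_rot']).as_matrix().round(3))
```

```text
pin [636.6 -75.5  67.3] 1.4 top@z [637.2 -75.6  68. ] side@z [635.5 -76.   68. ]
bore [338.5 300.9  33.7] 1.6 top@z [339.3 300.7  34. ] side@z [337.7 300.9  34. ]
eye [358.  460.2  27. ] 2.6 top@z [359.4 459.7  28. ] side@z [356.6 459.2  28. ]
160.44734010056692 -1.716402051830459
160.25414315607 1.4455922283565403 [344.95886199 345.38867693]
cup [261.375 205.375] [279.375 207.625] [261.375 200.625] [[552.82203799 245.86930919  36.        ]] proj of top est
st [322.875 226.125] [342.625 232.375] [322.625 222.875] [[660.656067    84.12689308  48.        ]] proj of top est
[[-0.966  0.258  0.   ]
 [ 0.258  0.966 -0.   ]
 [-0.    -0.    -1.   ]]
```

Run:
```python
from h import *
t=grab_frame("top");s=grab_frame("side")
a=cv2.resize(t["color"][190:222,237:269,::-1],None,fx=12,fy=12,interpolation=cv2.INTER_CUBIC)
b=cv2.resize(s["color"][192:224,254:286,::-1],None,fx=12,fy=12,interpolation=cv2.INTER_CUBIC)
cv2.imwrite("pics/cc.png",np.hstack([a,b]))
th=np.linspace(0,6.28,9)[:8]
for c in((556,251.2),):
    print(proj(s,[(*c,36)]),proj(t,[(*c,36)]))
print(plane(s,[(270.7,205.0)],36))
```

```text
[[270.78637549 205.17093392]] [[252.65433862 205.64662929]]
[[556.05425834 252.02452189  36.        ]]
```

View pics/cc.png

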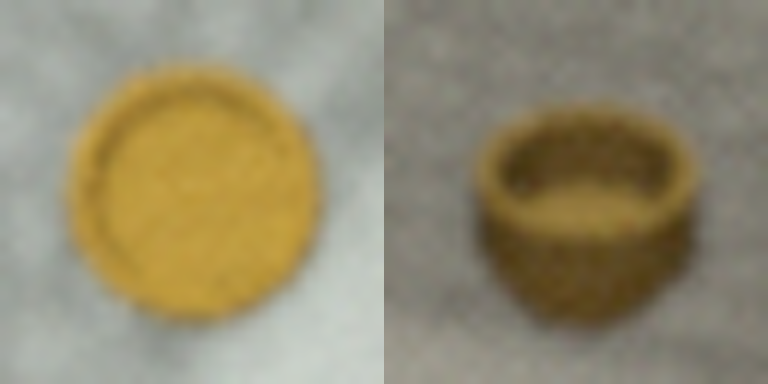

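All positions agree across the views:
- Cup: (556, 251.5), rim height about 35.
- Bolted cup: (660.5, 83.5), rim about 48.
- Pin: (637, −76), z 67.
- Lever bore: (338.5, 301). Eye: (358, 460).

I move toward a point above the loose cup.

```bash
cat > d.py <<'E'
import sys,numpy as np
from rig import sense
from scipy.spatial.transform import Rotation as Ro
def delta(x,y,z,psi=None):
    s=sense();R=Ro.from_euler('xyz',s['tcp_rot']).as_matrix()
    d=R.T@(np.array([x,y,z])-s['eef_pos']); cur=np.arctan2(R[1,1],R[0,1])
    p=cur if psi is None else psi
    Rt=np.array([[ -np.sin(p),np.cos(p),0],[np.cos(p),np.sin(p),0],[0,0,-1.]])
    # x_t = y_t x z_t
    y=np.array([np.cos(p),np.sin(p),0]);zz=np.array([0,0,-1.]);Rt=np.c_[np.cross(y,zz),y,zz]
    w=Ro.from_matrix(R.T@Rt).as_rotvec()
    print("clk",round(s['clock'],2),"pos",s['eef_pos'].round(1),"psi",round(cur,3),"q6",s['qpos'][5].round(2),"open",round(s['opening'],3),"F",s['contact_force'].round(1),"M",s['wrist_torque'].round(2))
    print("shift",d.round(1),"turn",w.round(3))
a=[float(v) for v in sys.argv[1:]]
delta(*a)
E
python3 -m creep '[[0,0,0,-33.7,-17,8,0],[0,0,0,-33.7,-17,8,0],[0,0,0,-33.7,-17,8,0],[0,0,0,-33.7,-17,8,0],[0,0,0,-33.7,-17,8,0],[0,0,0,-33.7,-17,8,0],[0,0,0,-33.7,-17,8,0],[0,0,0,-33.7,-17,8,0],[0,0,0,-33.7,-17,8,0],[0,0,0,-33.7,-17,8,0]]' 40
python3 d.py 556 251.5 250 1.31
```

```text
clock: 1.43
eef_pos: [449.7, 349.3, 323.7]
tcp_rot: [3.131, 0.0, 2.892]
contact_force: [0.2, 0.7, -0.6]
opening: 0.999
clk 1.43 pos [449.7 349.3 323.7] psi 1.321 q6 -0.67 open 0.999 F [ 0.2  0.7 -0.6] M [-0.01 -0.05 -0.02]
shift [-127.1  -69.3   73. ] turn [0.011 0.    0.011]
```

```bash
python3 -m creep '[[0.002,0,0.002,-25.4,-13.9,14.6,0],[0.002,0,0.002,-25.4,-13.9,14.6,0],[0.002,0,0.002,-25.4,-13.9,14.6,0],[0.002,0,0.002,-25.4,-13.9,14.6,0],[0.002,0,0.002,-25.4,-13.9,14.6,0]]'
python3 d.py 556 251.5 250 1.31
```

```text
clock: 1.85
eef_pos: [562.9, 243.6, 249.9]
tcp_rot: [3.136, 0.005, 2.88]
contact_force: [0.7, -0.1, -1.2]
opening: 1.0
clk 1.85 pos [562.9 243.6 249.9] psi 1.309 q6 -0.9 open 1.0 F [ 0.7 -0.1 -1.2] M [0.06 0.01 0.05]
shift [ 8.7  5.8 -0.1] turn [ 0.005  0.005 -0.001]
```

Measured motion slightly overshoots, so I trim it and check with a picture.

```bash
python3 -m creep '[[0.003,0.003,0,5,3,0,0],[0,0,0,2,1,0,0],[0,0,0,0,0,0,0]]'
python3 d.py 556 251.5 188 1.31
python3 - <<'E'
from h import *
t=grab_frame("top");s=grab_frame("side")
a=cv2.resize(t["color"][160:250,200:300,::-1],None,fx=4,fy=4,interpolation=cv2.INTER_CUBIC)
b=cv2.resize(s["color"][150:240,220:320,::-1],None,fx=4,fy=4,interpolation=cv2.INTER_CUBIC)
cv2.imwrite("pics/g1.png",np.hstack([a,b]))
E
```

```text
clock: 2.1
eef_pos: [560.4, 244.4, 246.3]
tcp_rot: [-3.141, 0.0, 2.873]
contact_force: [-0.5, -0.4, -0.6]
opening: 1.0
clk 2.1 pos [560.4 244.4 246.3] psi 1.302 q6 -0.89 open 1.0 F [-0.5 -0.4 -0.6] M [-0.05  0.07  0.01]
shift [ 6.1  5.8 58.3] turn [-0.001  0.    -0.008]
```

View pics/g1.png

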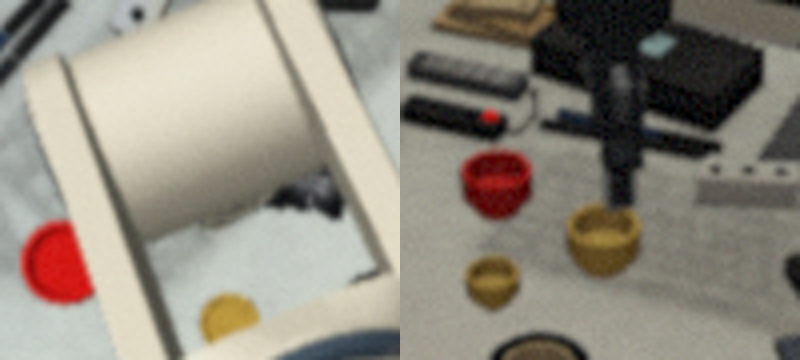

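The side view (right half) shows the jaws just above the large brass cup at crop (603,240). They are offset slightly to the far right, as the measured pose says. I trim and then descend.

```bash
python3 -m creep '[[0,0,-0.004,5,5,2,0],[0,0,0,1,1,0,0],[0,0,0,0,0,0,0]]'
python3 d.py 556 251.5 188 1.31
```

```text
clock: 2.45
eef_pos: [554.6, 255.0, 246.3]
tcp_rot: [3.14, 0.002, 2.882]
contact_force: [-0.1, -0.7, 0.7]
opening: 1.001
clk 2.45 pos [554.6 255.  246.3] psi 1.311 q6 -0.88 open 1.001 F [-0.1 -0.7  0.7] M [ 0.07 -0.02  0.  ]
shift [-2.1 -3.1 58.3] turn [0.002 0.002 0.001]
```

```bash
python3 -m creep '[[0,0,0,-1,-1.5,8,0],[0,0,0,-0.5,-1,8,0],[0,0,0,0,0,8,0],[0,0,0,0,0,8,0],[0,0,0,0,0,4,0],[0,0,0,0,0,0,0]]'
python3 d.py 556 251.5 188 1.31;python3 -m creep '[[0,0,0,0,0,0,0]]'; python3 d.py 556 251.5 188 1.31
```

```text
clock: 2.95
eef_pos: [554.6, 253.3, 206.8]
tcp_rot: [3.14, 0.003, 2.884]
contact_force: [0.1, -0.5, -0.8]
opening: 1.0
clk 2.95 pos [554.6 253.3 206.8] psi 1.314 q6 -0.89 open 1.0 F [ 0.1 -0.5 -0.8] M [ 0.03 -0.02  0.04]
shift [-1.8 -1.5 18.8] turn [0.002 0.003 0.004]
clock: 3.03
eef_pos: [554.5, 253.2, 206.1]
tcp_rot: [3.14, 0.002, 2.884]
contact_force: [-0.2, -0.6, 0.5]
opening: 1.0
clk 3.03 pos [554.5 253.2 206.1] psi 1.313 q6 -0.89 open 1.0 F [-0.2 -0.6  0.5] M [0.03 0.03 0.  ]
shift [-1.8 -1.3 18.1] turn [0.001 0.002 0.003]
```

```bash
python3 -m creep '[[0,0,0.003,-1.8,-1.3,6,0],[0,0,0,0,0,6,0],[0,0,0,0,0,5,0],[0,0,0,0,0,0,0],[0,0,0,0,0,0,0]]'
python3 d.py 556 251.5 188 1.31
python3 - <<'E'
from h import *
s=grab_frame("side"); crop(s,240,170,60,60,10,"pics/g2.png")
E
```

```text
clock: 3.45
eef_pos: [556.5, 251.0, 187.4]
tcp_rot: [3.14, 0.002, 2.88]
contact_force: [0.5, 0.3, -0.3]
opening: 1.001
clk 3.45 pos [556.5 251.  187.4] psi 1.309 q6 -0.89 open 1.001 F [ 0.5  0.3 -0.3] M [ 0.05 -0.02 -0.04]
shift [ 0.6  0.3 -0.6] turn [ 0.001  0.002 -0.001]
```

View pics/g2.png

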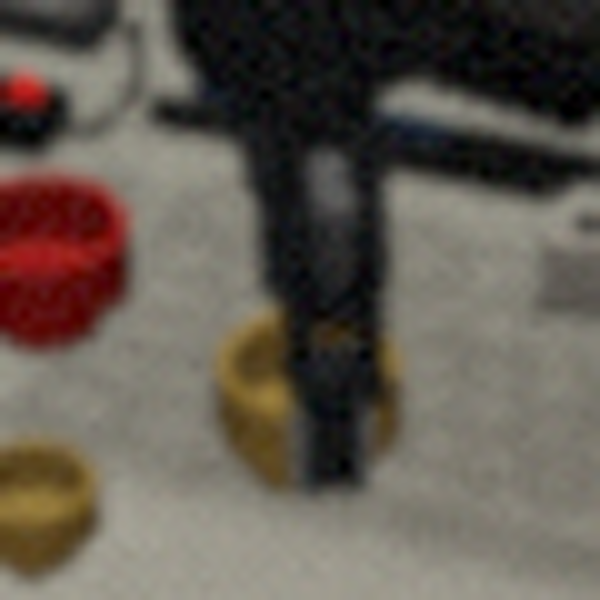

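The near finger is at crop (330,400), straddling the cup rim centred at (305,380). The projected jaw geometry matches that offset, so I close.

```bash
python3 -m creep '[[0,0,0,0,0,0,0.3],[0,0,0,0,0,0,0.6],[0,0,0,0,0,0,0.8],[0,0,0,0,0,0,0.8],[0,0,0,0,0,0,0.8],[0,0,0,0,0,0,0.8]]' 40
python3 d.py 556 251.5 188 1.31
python3 -m creep '[[0,0,0,0,0,0,0.8],[0,0,0,0,0,0,0.8]]'; python3 d.py 556 251.5 188 1.31
python3 - <<'E'
from h import *
s=grab_frame("side"); crop(s,240,170,60,60,10,"pics/g3.png")
E
```

```text
clock: 4.0
eef_pos: [556.7, 251.2, 188.5]
tcp_rot: [3.139, 0.004, 2.88]
contact_force: [0.1, -0.5, -1.8]
opening: 0.583
clk 4.0 pos [556.7 251.2 188.5] psi 1.31 q6 -0.89 open 0.583 F [ 0.1 -0.5 -1.8] M [-0.04 -0.    0.07]
shift [0.8 0.1 0.5] turn [ 0.002  0.004 -0.   ]
clock: 4.17
eef_pos: [556.6, 251.2, 188.4]
tcp_rot: [3.139, 0.003, 2.88]
contact_force: [0.2, -0.0, -1.3]
opening: 0.586
clk 4.17 pos [556.6 251.2 188.4] psi 1.31 q6 -0.89 open 0.586 F [ 0.2 -0.  -1.3] M [ 0.01 -0.07  0.03]
shift [0.6 0.1 0.4] turn [ 0.002  0.003 -0.   ]
```

View pics/g3.png

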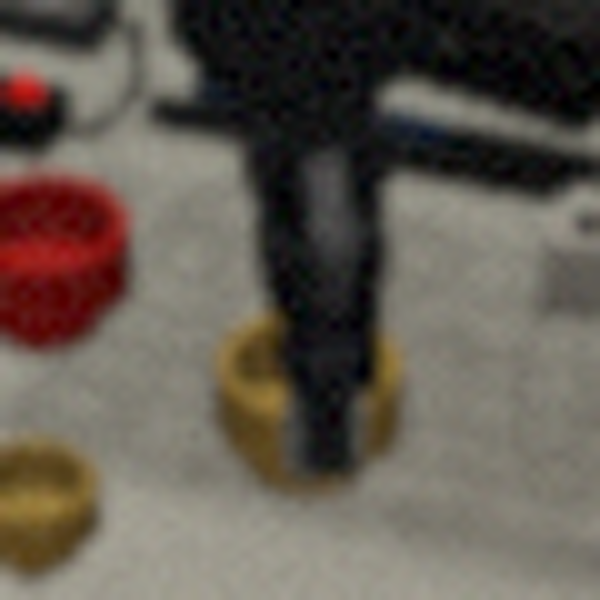

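The cup is gripped at opening 0.585, about 50 mm. Now lift.

```bash
python3 -m creep '[[0,0,0,0,0,-6,0.8],[0,0,0,0,0,-10,0.8],[0,0,0,0,0,-16,0.8],[0,0,0,0,0,-16,0.8],[0,0,0,0,0,-14,0.8],[0,0,0,0,0,-6,0.8],[0,0,0,0,0,0,0.8]]'
python3 d.py 661 83.5 260 1.31
python3 - <<'E'
from h import *
s=grab_frame("side"); crop(s,220,140,80,80,7,"pics/g4.png")
E
```

```text
clock: 4.8
eef_pos: [556.0, 251.0, 262.2]
tcp_rot: [3.14, 0.003, 2.88]
contact_force: [0.3, 0.1, -1.2]
opening: 0.583
clk 4.8 pos [556.  251.  262.2] psi 1.31 q6 -0.89 open 0.583 F [ 0.3  0.1 -1.2] M [-0.   -0.05  0.1 ]
shift [-144.7 -134.7    2.4] turn [ 0.001  0.003 -0.   ]
```

View pics/g4.png

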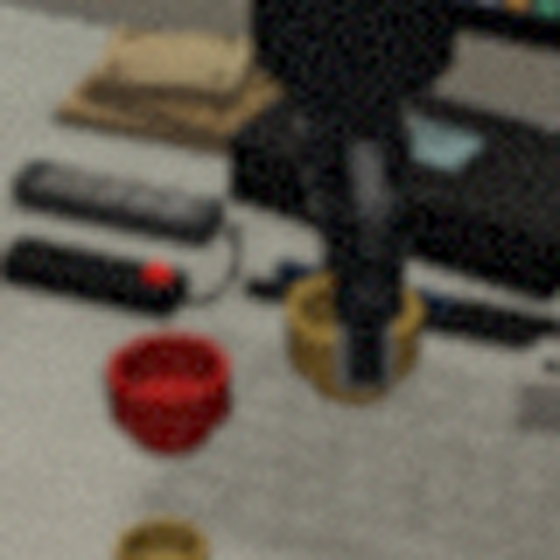

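The cup is hanging level in the jaws at crop (353,330). I carry it over the stand.

```bash
python3 -m creep '[[0,0,0,-8,-7,0,0.8],[0,0,0,-16,-15,0,0.8],[0,0,0,-20,-19,0,0.8],[0,0,0,-20,-19,0,0.8],[0,0,0,-20,-19,0,0.8],[0,0,0,-20,-19,0,0.8],[0,0,0,-16,-15,0,0.8],[0,0,0,-8,-7,0,0.8],[0,0,0,-4,-4,0,0.8],[0,0,0,0,0,0,0.8]]'
python3 d.py 661 83.5 260 1.31
```

```text
clock: 5.68
eef_pos: [654.8, 85.6, 253.5]
tcp_rot: [-3.138, -0.006, 2.883]
contact_force: [-0.2, 0.7, -1.6]
opening: 0.582
clk 5.68 pos [654.8  85.6 253.5] psi 1.313 q6 -1.18 open 0.582 F [-0.2  0.7 -1.6] M [0.02 0.02 0.04]
shift [-6.5 -0.4 -6.5] turn [-0.004 -0.006  0.003]
```

```bash
python3 -m creep '[[-0.004,-0.006,0.003,-6,0,0,0.8],[0,0,0,0,0,0,0.8],[0,0,0,0,0,0,0.8]]'
python3 d.py 661 83.5 236 1.31
python3 - <<'E'
from h import *
s=grab_frame("side"); crop(s,290,150,110,150,5,"pics/g5.png")
t=grab_frame("top"); crop(t,270,110,140,90,5,"pics/g5t.png")
E
```

```text
clock: 5.93
eef_pos: [659.8, 85.4, 252.3]
tcp_rot: [3.141, -0.002, 2.881]
contact_force: [-0.1, 0.2, -0.5]
opening: 0.582
clk 5.93 pos [659.8  85.4 252.3] psi 1.31 q6 -1.18 open 0.582 F [-0.1  0.2 -0.5] M [-0.01  0.01  0.02]
shift [-1.7 -1.6 16.3] turn [ 0.    -0.002 -0.   ]
```

View pics/g5.png

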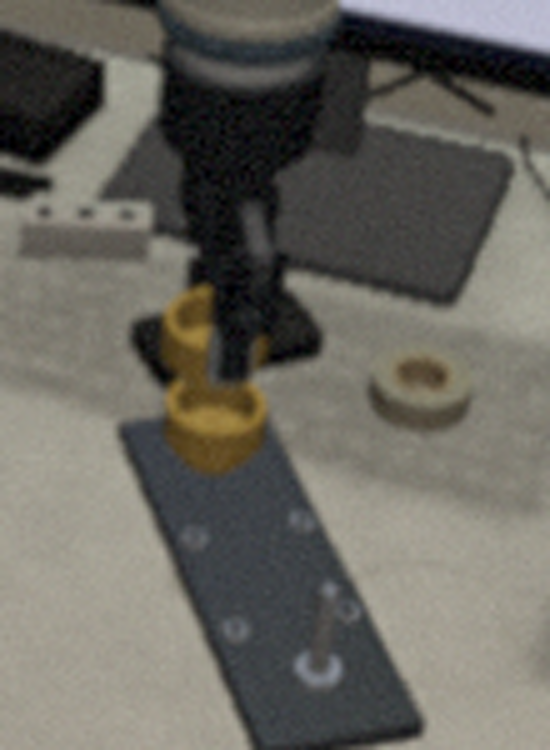

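View pics/g5t.png

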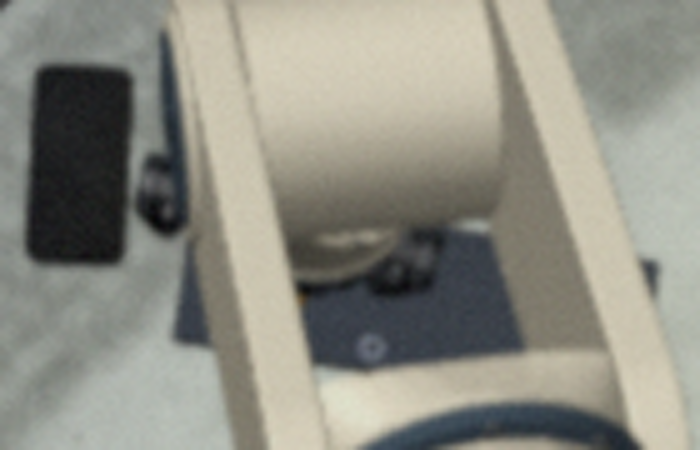

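Run:
```python
from h import *
s=grab_frame("side"); 
print(proj(s,[(659.8,85.4,100),(660.5,83.3,48)]))
print((np.array(proj(s,[(659.8,85.4,100),(660.5,83.3,48)]))+.5-[290,150])*5)
def ext(c,z):
    th=np.linspace(0,6.28,200);P=np.c_[c[0]+26*np.cos(th),c[1]+26*np.sin(th),0*th+z]
    q=(proj(s,P)+.5-[290,150])*5; return q.min(0),q.max(0)
print(ext((659.8,85.4),100),ext((660.5,83.3),48))
```

```text
[[333.76403605 212.6346449 ]
 [332.84121831 229.45823068]]
[[221.32018026 315.67322449]
 [216.70609154 399.79115338]]
(array([168.38604828, 284.20945182]), array([274.3520481 , 348.31105147])) (array([165.12518179, 367.64355227]), array([268.37819515, 433.09825833]))
```

Run:
```python
from h import *
s=grab_frame("side"); 
im=cv2.resize(s["color"][200:250,310:355],None,fx=4,fy=4,interpolation=cv2.INTER_CUBIC)
m=cv2.inRange(cv2.cvtColor(im,cv2.COLOR_RGB2HSV),*B)
for r in range(20,180,6):
    x=np.where(m[r])[0]
    if len(x): print(round(200+(r+.5)/4-.5,1),round(310+(x.min()+.5)/4-.5,2),round(310+(x.max()+.5)/4-.5,2))
```

```text
206.1 328.12 331.62
207.6 327.12 332.62
209.1 324.88 332.38
210.6 323.38 332.12
212.1 322.62 331.88
213.6 321.62 332.12
215.1 321.62 331.62
216.6 321.62 342.38
218.1 321.38 343.38
219.6 321.62 343.38
221.1 321.62 342.88
222.6 322.62 341.62
224.1 324.38 330.62
225.6 323.62 331.12
227.1 323.12 340.88
228.6 323.12 341.88
230.1 322.88 342.62
231.6 322.88 342.88
233.1 323.12 342.38
234.6 322.88 342.38
236.1 322.88 342.12
237.6 323.38 341.88
239.1 324.38 341.12
240.6 325.62 339.62
242.1 326.88 337.88
243.6 329.38 335.12
```

The held cup's outline sits about 1 px (roughly 2 mm) toward tool +x compared with expectation. I compensate in the target: TCP (662.4, 82.8).

```bash
python3 -m creep '[[0,0,0,-3,-2,3,0.8],[0,0,0,0,0,3,0.8],[0,0,0,0,0,0,0.8],[0,0,0,0,0,0,0.8]]'
python3 d.py 662.4 82.8 236 1.31
```

```text
clock: 6.47
eef_pos: [662.2, 83.5, 246.4]
tcp_rot: [3.141, -0.001, 2.883]
contact_force: [0.6, 0.2, -1.1]
opening: 0.582
clk 6.47 pos [662.2  83.5 246.4] psi 1.312 q6 -1.19 open 0.582 F [ 0.6  0.2 -1.1] M [ 0.01  0.03 -0.08]
shift [-0.4 -0.6 10.4] turn [ 0.    -0.001  0.002]
```

```bash
python3 -m creep '[[0,0,0,-0.3,-0.5,4,0.8],[0,0,0,0,0,4,0.8],[0,0,0,0,0,3,0.8],[0,0,0,0,0,0,0.8]]'
python3 d.py 662.4 82.8 222.4 1.31
python3 -m creep '[[0,0,0,0,0,3,0.8],[0,0,0,0,0,3,0.8],[0,0,0,0,0,0,0.8]]'
python3 d.py 662.4 82.8 222.4 1.31
```

```text
clock: 6.8
eef_pos: [662.3, 82.8, 234.2]
tcp_rot: [3.141, -0.002, 2.882]
contact_force: [-0.5, -0.1, -1.1]
opening: 0.582
clk 6.8 pos [662.3  82.8 234.2] psi 1.312 q6 -1.19 open 0.582 F [-0.5 -0.1 -1.1] M [ 0.05  0.02 -0.01]
shift [-0.1  0.  11.8] turn [ 0.    -0.002  0.002]
clock: 7.05
eef_pos: [662.2, 82.7, 227.2]
tcp_rot: [3.141, -0.002, 2.882]
contact_force: [0.4, -0.4, -1.3]
opening: 0.58
clk 7.05 pos [662.2  82.7 227.2] psi 1.311 q6 -1.19 open 0.58 F [ 0.4 -0.4 -1.3] M [-0.07 -0.04 -0.03]
shift [-0.2  0.2  4.8] turn [ 0.    -0.002  0.001]
```

The spigot is already 9 mm into the socket with no contact force. I continue down.

```bash
python3 -m creep '[[0,0,0,0,0,2,0.8],[0,0,0,0,0,2,0.8],[0,0,0,0,0,0,0.8]]'
python3 d.py 662.4 82.8 222.4 1.31
python3 -m creep '[[0,0,0,0,0,1,0.8],[0,0,0,0,0,0,0.8]]'
python3 d.py 662.4 82.8 222.4 1.31
```

```text
clock: 7.3
eef_pos: [662.1, 82.7, 222.7]
tcp_rot: [3.142, -0.002, 2.882]
contact_force: [0.1, -0.9, -1.5]
opening: 0.58
clk 7.3 pos [662.1  82.7 222.7] psi 1.311 q6 -1.19 open 0.58 F [ 0.1 -0.9 -1.5] M [-0.03 -0.05  0.01]
shift [-0.2  0.2  0.3] turn [ 0.    -0.002  0.001]
clock: 7.47
eef_pos: [662.4, 82.8, 222.5]
tcp_rot: [3.141, -0.002, 2.882]
contact_force: [-0.3, -0.3, -0.8]
opening: 0.584
clk 7.47 pos [662.4  82.8 222.5] psi 1.311 q6 -1.19 open 0.584 F [-0.3 -0.3 -0.8] M [-0.03  0.   -0.02]
shift [-0.   0.   0.1] turn [ 0.    -0.002  0.001]
```

```bash
python3 -m creep '[[0,0,0,0,0,1,0.8],[0,0,0,0,0,0.7,0.8],[0,0,0,0,0,0,0.8]]'
python3 d.py 662.4 82.8 222.4 1.31
python3 - <<'E'
from h import *
s=grab_frame("side"); crop(s,290,180,90,90,6,"pics/g6.png")
E
```

```text
clock: 7.72
eef_pos: [662.5, 82.8, 222.5]
tcp_rot: [3.141, -0.001, 2.882]
contact_force: [0.1, 0.7, -0.5]
opening: 0.581
clk 7.72 pos [662.5  82.8 222.5] psi 1.311 q6 -1.19 open 0.581 F [ 0.1  0.7 -0.5] M [0.01 0.01 0.04]
shift [ 0.1 -0.   0.1] turn [ 0.001 -0.001  0.001]
```

View pics/g6.png

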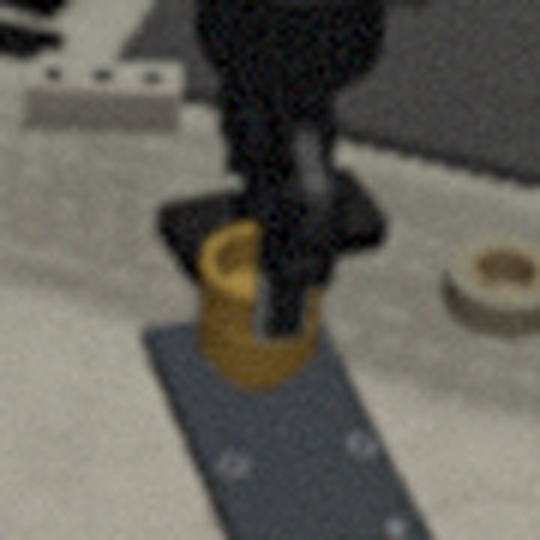

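The cups form one straight-sided stack at crop (258,310), and the z has stopped at 222.5 as expected. I release.

```bash
python3 -m creep '[[0,0,0,0,0,0,0.4],[0,0,0,0,0,0,0.2],[0,0,0,0,0,0,0],[0,0,0,0,0,0,0],[0,0,0,0,0,0,0]]'
python3 d.py 662.4 82.8 300
python3 -m creep '[[0,0,0,0,0,-8,0],[0,0,0,0,0,-16,0],[0,0,0,0,0,-20,0],[0,0,0,0,0,-20,0],[0,0,0,0,0,-16,0],[0,0,0,0,0,-4,0]]'
python3 d.py 345 345.5 255 3.016
```

```text
clock: 8.18
eef_pos: [663.0, 82.8, 222.4]
tcp_rot: [3.141, 0.0, 2.882]
contact_force: [-0.5, -0.0, 0.8]
opening: 1.0
clk 8.18 pos [663.   82.8 222.4] psi 1.311 q6 -1.19 open 1.0 F [-0.5 -0.   0.8] M [ 0.03 -0.01  0.03]
shift [  0.5  -0.1 -77.6] turn [ 0.001  0.    -0.   ]
clock: 8.68
eef_pos: [662.3, 82.7, 309.8]
tcp_rot: [-3.141, -0.004, 2.882]
contact_force: [0.6, 0.7, 0.4]
opening: 1.0
clk 8.68 pos [662.3  82.7 309.8] psi 1.311 q6 -1.19 open 1.0 F [0.6 0.7 0.4] M [0.   0.01 0.  ]
shift [373.9 172.7  56.1] turn [ 0.003 -0.003 -1.705]
```

Released and clear. I move toward the lever.

```bash
python3 -m creep '[[0,0,0,20,9,0,0],[0,0,0,32,15,0,0],[0,0,0,34,16,0,0],[0,0,0,34,16,0,0],[0,0,0,34,16,0,0],[0,0,0,34,16,0,0],[0,0,0,34,16,0,0],[0,0,0,34,16,0,0],[0,0,0,34,16,0,0],[0,0,0,34,16,0,0]]'
python3 -m creep '[[0,0,-0.11,20,9,0,0],[0,0,-0.12,0,0,0,0],[0,0,-0.12,0,0,0,0],[0,0,-0.12,0,0,0,0],[0,0,-0.12,0,0,0,0],[0,0,-0.12,0,0,0,0],[0,0,-0.12,0,0,0,0],[0,0,-0.12,0,0,0,0],[0,0,-0.12,0,0,0,0],[0,0,-0.12,0,0,0,0]]'
python3 d.py 345 345.5 255 3.016
python3 - <<'E'
from h import *
t=grab_frame("top");s=grab_frame("side"); crop(t,150,120,260,190,3,"pics/h1.png")
crop(s,170,170,220,140,3,"pics/h1s.png")
E
```

```text
clock: 9.52
eef_pos: [382.5, 316.3, 311.3]
tcp_rot: [3.138, 0.007, 2.872]
contact_force: [0.7, 0.2, -0.7]
opening: 0.996
clock: 10.35
eef_pos: [356.2, 335.1, 310.2]
tcp_rot: [-3.138, 0.005, -2.176]
contact_force: [-0.0, -0.4, -0.2]
opening: 1.0
clk 10.35 pos [356.2 335.1 310.2] psi 2.536 q6 -1.78 open 1.0 F [-0.  -0.4 -0.2] M [ 0.01  0.05 -0.01]
shift [-2.  15.3 55.2] turn [-0.004  0.004 -0.48 ]
```

View pics/h1.png

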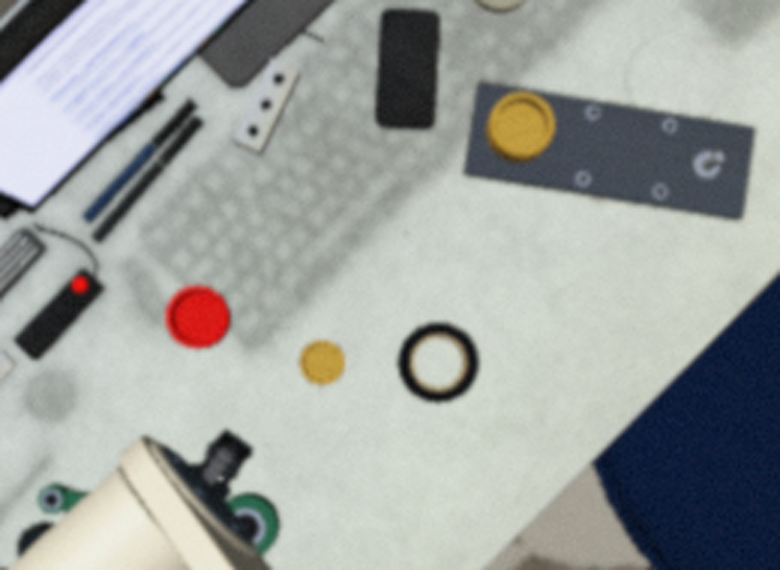

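View pics/h1s.png

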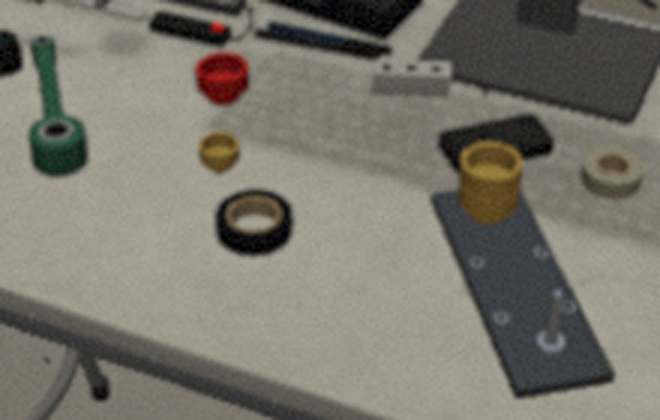

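The cups are nested: side crop shows an upright stack at (490,180), and in the top crop the upper rim is at (521,126). Now I measure the upper rim's position and height.

```bash
python3 - <<'E'
from h import *
t=grab_frame("top");s=grab_frame("side")
ca=mask_contour(t,*B,(323.5,161.8)); cb=mask_contour(s,*B,(333,225))
print(cb.min(0),cb.max(0))
for z in (62,66,70,74):
    A=circ(plane(t,ca,z)[:,:2]); y=cb[:,1];f=cb[y<y.min()+6]; C=circ(plane(s,f,z)[:,:2],26); D=circ(plane(t,ca,z)[:,:2],26)
    print(z,A[0].round(1),round(A[1],1),D[0].round(1),C[0].round(1),round(C[2],2))
E
python3 d.py 345 345.5 255 3.016
python3 -m creep '[[0,0,-0.12,0,0,0,0],[0,0,-0.12,0,0,0,0],[0,0,-0.12,0,0,0,0],[0,0,-0.07,0,0,0,0],[0,0,-0.02,0,0,0,0],[0,0,0,0,0,0,0]]'
python3 d.py 345 345.5 255 3.016
```

```text
[322.125 215.625] [344.125 244.125]
62 [660.6  83.2] 27.5 [660.7  83.1] [666.3  93.5] 0.71
66 [660.   83.6] 27.4 [660.1  83.4] [663.7  88.9] 0.68
70 [659.4  84. ] 27.4 [659.5  83.8] [661.1  84.3] 0.65
74 [658.8  84.3] 27.3 [658.9  84.2] [658.5  79.7] 0.62
clk 10.55 pos [356.2 335.1 310.3] psi 2.525 q6 -1.77 open 1.003 F [ 0.2 -0.9 -0.7] M [ 0.02 -0.03 -0.02]
shift [-1.7 15.3 55.3] turn [-0.004  0.004 -0.491]
clock: 11.05
eef_pos: [356.2, 335.0, 310.1]
tcp_rot: [-3.137, 0.003, -1.743]
contact_force: [-0.4, -1.2, 0.0]
opening: 1.001
clk 11.05 pos [356.2 335.  310.1] psi 2.97 q6 -2.22 open 1.001 F [-0.4 -1.2  0. ] M [ 0.05 -0.02 -0.05]
shift [-8.3 13.1 55.1] turn [-0.005  0.003 -0.046]
```

The upper rim is at about (660, 84) with z about 70, so the cup is fully nested. Next I align over the balance point.

```bash
python3 -m creep '[[-0.004,0.003,-0.045,-8,13,12,0],[0,0,0,0,0,16,0],[0,0,0,0,0,16,0],[0,0,0,0,0,10,0],[0,0,0,0,0,0,0],[0,0,0,0,0,0,0]]'
python3 d.py 345 345.5 240 3.016
```

```text
clock: 11.55
eef_pos: [345.2, 346.0, 255.2]
tcp_rot: [-3.139, 0.002, -1.72]
contact_force: [0.3, 0.1, 0.4]
opening: 0.999
clk 11.55 pos [345.2 346.  255.2] psi 2.993 q6 -2.21 open 0.999 F [0.3 0.1 0.4] M [-0.02  0.01  0.03]
shift [ 0.6  0.1 15.2] turn [-0.003  0.002 -0.023]
```

```bash
python3 -m creep '[[-0.003,0.002,-0.024,0.5,0.6,10,0],[0,0,0,0,0,14,0],[0,0,0,0,0,14,0],[0,0,0,0,0,10,0],[0,0,0,0,0,4,0],[0,0,0,0,0,0,0],[0,0,0,0,0,0,0]]'
python3 d.py 344.7 345.5 178 3.018
python3 - <<'E'
from h import *
s=grab_frame("side"); crop(s,150,160,80,80,7,"pics/h2.png")
E
```

```text
clock: 12.13
eef_pos: [346.1, 346.4, 202.5]
tcp_rot: [-3.139, 0.004, -1.695]
contact_force: [-0.7, -1.3, 0.3]
opening: 1.001
clk 12.13 pos [346.1 346.4 202.5] psi 3.018 q6 -2.24 open 1.001 F [-0.7 -1.3  0.3] M [-0.01 -0.04  0.02]
shift [ 1.2  1.3 24.5] turn [-0.002  0.004 -0.   ]
```

View pics/h2.png

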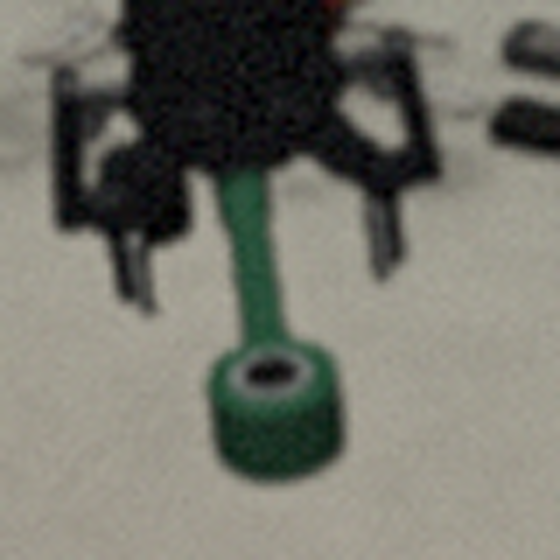

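The jaws straddle the arm evenly, with fingertips at crop (135,300) and (390,270) and the boss at (268,400). I descend the rest.

```bash
python3 -m creep '[[-0.002,0.003,0,1,1,7,0],[0,0,0,0,0,7,0],[0,0,0,0,0,5,0],[0,0,0,0,0,3,0],[0,0,0,0,0,0,0],[0,0,0,0,0,0,0]]'
python3 d.py 344.7 345.5 178 3.018
```

```text
clock: 12.68
eef_pos: [345.4, 346.1, 179.8]
tcp_rot: [-3.14, 0.003, -1.695]
contact_force: [0.1, 0.6, 1.2]
opening: 0.998
clk 12.68 pos [345.4 346.1 179.8] psi 3.018 q6 -2.23 open 0.998 F [0.1 0.6 1.2] M [ 0.03 -0.03  0.04]
shift [0.7 0.6 1.8] turn [-0.002  0.003 -0.   ]
```

```bash
python3 -m creep '[[-0.002,0.003,0,0.6,0.6,1.5,0.3],[0,0,0,0,0,0,0.5],[0,0,0,0,0,0,0.7],[0,0,0,0,0,0,0.85],[0,0,0,0,0,0,1],[0,0,0,0,0,0,1],[0,0,0,0,0,0,1],[0,0,0,0,0,0,1],[0,0,0,0,0,0,1]]' 90
python3 d.py 344.7 345.5 178 3.018
python3 - <<'E'
from h import *
s=grab_frame("side"); crop(s,150,160,80,80,7,"pics/h3.png")
E
```

```text
clock: 13.43
eef_pos: [344.7, 345.5, 178.9]
tcp_rot: [3.142, -0.0, -1.695]
contact_force: [0.3, 0.4, 0.1]
opening: 0.186
clk 13.43 pos [344.7 345.5 178.9] psi 3.018 q6 -2.23 open 0.186 F [0.3 0.4 0.1] M [ 0.06 -0.    0.  ]
shift [-0.  -0.   0.9] turn [ 0. -0. -0.]
```

View pics/h3.png

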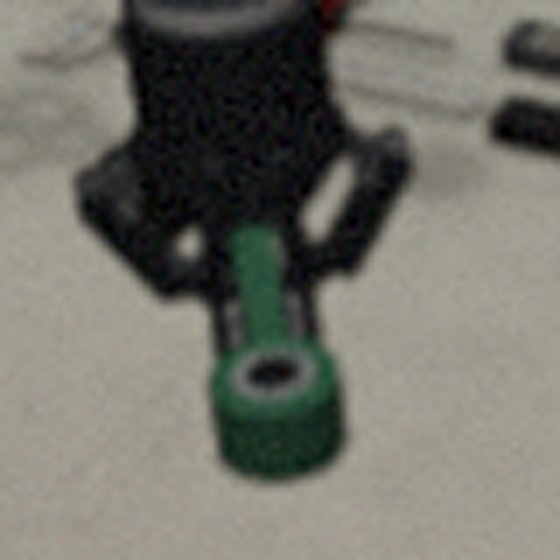

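The arm is gripped at opening 0.186. I lift slowly and watch the wrist moment for balance.

```bash
python3 -m creep '[[0,0,0,0,0,-3,1],[0,0,0,0,0,-6,1],[0,0,0,0,0,-8,1],[0,0,0,0,0,-8,1],[0,0,0,0,0,-3,1],[0,0,0,0,0,0,1],[0,0,0,0,0,0,1]]'
python3 d.py 344.7 345.5 310 3.018
python3 - <<'E'
from h import *
s=grab_frame("side"); crop(s,150,140,80,90,7,"pics/h4.png")
E
```

```text
clock: 14.07
eef_pos: [344.2, 345.1, 209.8]
tcp_rot: [3.141, -0.002, -1.695]
contact_force: [0.6, -0.1, -3.6]
opening: 0.191
clk 14.07 pos [344.2 345.1 209.8] psi 3.018 q6 -2.23 open 0.191 F [ 0.6 -0.1 -3.6] M [-0.03  0.   -0.01]
shift [  -0.3   -0.3 -100.2] turn [ 0.001 -0.002 -0.   ]
```

View pics/h4.png

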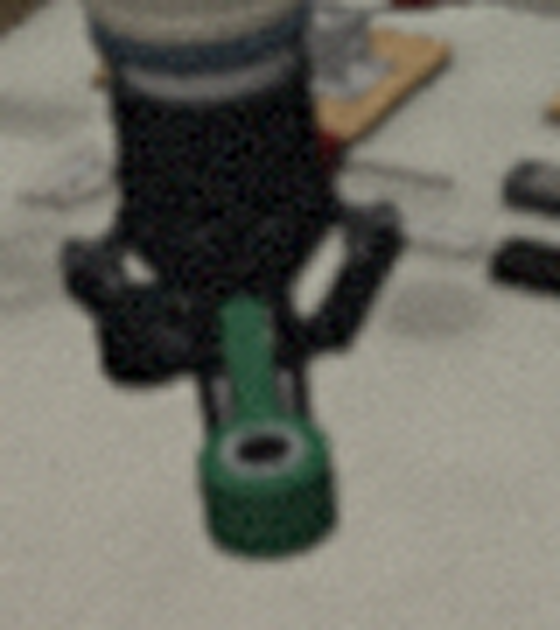

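Balanced: the moment is about 0, the force is −3.6 N, and the arm looks straight. I raise it further, then carry it over.

```bash
python3 -m creep '[[0,0,0,0,0,-8,1],[0,0,0,0,0,-14,1],[0,0,0,0,0,-18,1],[0,0,0,0,0,-18,1],[0,0,0,0,0,-18,1],[0,0,0,0,0,-14,1],[0,0,0,0,0,-8,1],[0,0,0,0,0,-2,1]]'
python3 d.py 653.5 39.4 310 -0.1445
```

```text
clock: 14.78
eef_pos: [343.1, 344.0, 314.1]
tcp_rot: [3.136, -0.007, -1.695]
contact_force: [-0.9, -0.7, -5.2]
opening: 0.189
clk 14.78 pos [343.1 344.  314.1] psi 3.018 q6 -2.23 open 0.189 F [-0.9 -0.7 -5.2] M [-0.01 -0.05  0.02]
shift [ 263.9 -345.7    4.2] turn [ 0.011  0.008 -3.121]
```

```bash
python3 -m creep '[[0,0,0.04,0,0,0,1],[0,0,0.07,0,0,0,1],[0,0,0.1,0,0,0,1],[0,0,0.1,0,0,0,1],[0,0,0.1,0,0,0,1],[0,0,0.1,0,0,0,1],[0,0,0.1,0,0,0,1],[0,0,0.1,0,0,0,1],[0,0,0.1,0,0,0,1],[0,0,0.1,0,0,0,1]]'
python3 -m creep '[[0,0,0.1,0,0,0,1],[0,0,0.1,0,0,0,1],[0,0,0.1,0,0,0,1],[0,0,0.1,0,0,0,1],[0,0,0.1,0,0,0,1],[0,0,0.1,0,0,0,1],[0,0,0.07,0,0,0,1],[0,0,0.04,0,0,0,1],[0,0,0.02,0,0,0,1],[0,0,0,0,0,0,1]]'
python3 d.py 653.5 39.4 310 -0.1445
```

```text
clock: 15.62
eef_pos: [341.0, 341.9, 309.2]
tcp_rot: [-3.136, -0.016, -2.644]
contact_force: [0.1, -0.1, -3.9]
opening: 0.185
clock: 16.45
eef_pos: [338.5, 339.4, 301.6]
tcp_rot: [-3.114, -0.015, 2.865]
contact_force: [-0.6, -0.2, -4.5]
opening: 0.188
clk 16.45 pos [338.5 339.4 301.6] psi 1.295 q6 -0.51 open 0.188 F [-0.6 -0.2 -4.5] M [0.01 0.02 0.  ]
shift [-384.8 -202.8   -8.6] turn [-0.033  0.007  1.439]
```

```bash
python3 -m creep '[[-0.005,0.001,0,-10,-5,-1,1],[-0.005,0.001,0,-18,-9,-1,1],[-0.005,0.001,0,-24,-12.5,-1,1],[-0.005,0.001,0,-26,-13.5,-1,1],[-0.005,0.001,0,-26,-13.5,-1,1],[-0.003,0,0,-26,-13.5,-1,1],[0,0,0,-26,-13.5,-1,1],[0,0,0,-26,-13.5,-1,1],[0,0,0,-26,-13.5,-1,1],[0,0,0,-26,-13.5,-1,1]]'
python3 d.py 653.5 39.4 310 -0.1445
```

```text
clock: 17.28
eef_pos: [535.6, 155.4, 303.9]
tcp_rot: [-3.14, -0.026, 2.888]
contact_force: [-0.6, 0.5, -4.7]
opening: 0.188
clk 17.28 pos [535.6 155.4 303.9] psi 1.317 q6 -1.05 open 0.188 F [-0.6  0.5 -4.7] M [ 0.02 -0.09 -0.06]
shift [-143.   -82.7   -9.7] turn [-0.02  -0.02   1.462]
```

```bash
python3 -m creep '[[0,-0.006,0,-26,-14.5,-2,1],[0,-0.006,0,-26,-14.5,-2,1],[0,-0.006,0,-26,-14.5,-2,1],[0,-0.004,0,-20,-11.5,-2,1],[0,-0.004,0,-14,-8,-2,1],[0,0,0,-8,-4,0,1],[0,0,0,-4,-2,0,1],[0,0,0,0,0,0,1]]'
python3 d.py 653.5 39.4 310 -0.1445
python3 -m creep '[[0,0,0.04,0,0,0,1],[0,0,0.08,0,0,0,1],[0,0,0.1,0,0,0,1],[0,0,0.1,0,0,0,1],[0,0,0.1,0,0,0,1],[0,0,0.1,0,0,0,1],[0,0,0.1,0,0,0,1],[0,0,0.1,0,0,0,1],[0,0,0.1,0,0,0,1],[0,0,0.1,0,0,0,1]]'
python3 d.py 653.5 39.4 310 -0.1445
```

```text
clock: 17.95
eef_pos: [646.0, 47.0, 308.0]
tcp_rot: [-3.138, -0.002, 2.894]
contact_force: [-0.2, -0.5, -5.1]
opening: 0.189
clk 17.95 pos [646.  47. 308.] psi 1.323 q6 -1.25 open 0.189 F [-0.2 -0.5 -5.1] M [ 0.02 -0.03 -0.  ]
shift [-9.1 -5.6 -2. ] turn [-5.000e-03  1.000e-03  1.468e+00]
clock: 18.78
eef_pos: [636.6, 56.9, 303.5]
tcp_rot: [-3.124, -0.006, 1.947]
contact_force: [-0.1, 0.1, -4.6]
opening: 0.191
clk 18.78 pos [636.6  56.9 303.5] psi 0.376 q6 -0.29 open 0.191 F [-0.1  0.1 -4.6] M [-0.04 -0.01  0.02]
shift [-22.5   9.2  -6.8] turn [-0.019 -0.002  0.52 ]
```

```bash
python3 -m creep '[[-0.004,0,0.1,0,0,-2,1],[-0.004,0,0.1,0,0,-2,1],[-0.004,0,0.1,0,0,-2,1],[-0.004,0,0.09,0,0,-1,1],[-0.003,0,0.06,0,0,0,1],[0,0,0.03,0,0,0,1],[0,0,0,0,0,0,1],[0,0,0,0,0,0,1]]'
python3 d.py 653.5 39.4 310 -0.1445
```

```text
clock: 19.45
eef_pos: [628.6, 65.9, 307.9]
tcp_rot: [-3.131, -0.002, 1.448]
contact_force: [0.0, 1.0, -4.8]
opening: 0.184
clk 19.45 pos [628.6  65.9 307.9] psi -0.123 q6 0.22 open 0.184 F [ 0.   1.  -4.8] M [-0.02 -0.04  0.01]
shift [-23.3  28.   -2.4] turn [-0.011 -0.002  0.022]
```

```bash
python3 -m creep '[[-0.003,0,0.008,-4,5,0,1],[-0.003,0,0.008,-6,7,2,1],[-0.003,0,0.006,-6,7,3,1],[0,0,0,-4,5,3,1],[0,0,0,-2,2,3,1],[0,0,0,-1,1,0,1],[0,0,0,0,0,0,1],[0,0,0,0,0,0,1]]'
python3 d.py 653.5 39.4 289 -0.1445
python3 - <<'E'
from h import *
t=grab_frame("top");s=grab_frame("side")
crop(s,280,140,120,170,4,"pics/k1.png")
crop(t,280,110,140,100,5,"pics/k1t.png")
E
```

```text
clock: 20.12
eef_pos: [654.2, 36.8, 294.2]
tcp_rot: [-3.139, -0.002, 1.428]
contact_force: [-1.1, 0.5, -4.6]
opening: 0.188
clk 20.12 pos [654.2  36.8 294.2] psi -0.143 q6 0.19 open 0.188 F [-1.1  0.5 -4.6] M [ 0.   -0.02 -0.07]
shift [ 2.5 -1.1  5.2] turn [-0.003 -0.002  0.002]
```

View pics/k1.png

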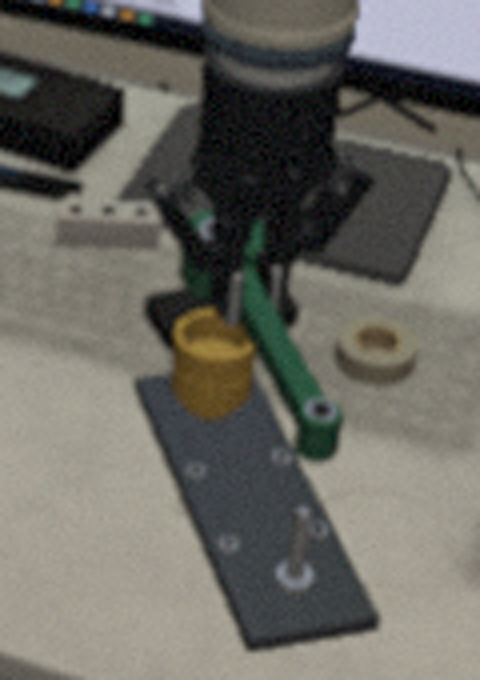

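View pics/k1t.png

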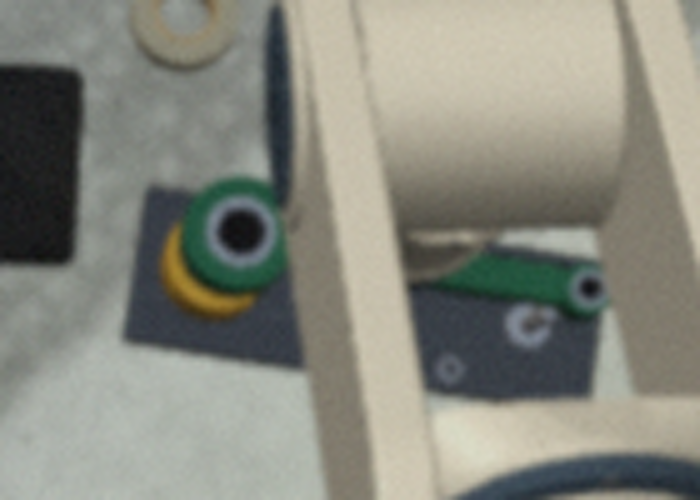

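The bore (top px 327.7,155.5) and the eye (top 397.5,166.9; side 359.5,242.0) are both visible. I cast rays at the expected height and triangulate the eye.

Run:
```python
from h import *
t=grab_frame("top");s=grab_frame("side")
h=294.2-178.9
print(plane(t,[(327.7,155.5)],h+34),plane(t,[(397.5,166.9)],h+28),tri(t,(397.5,166.9),s,(359.5,242.0)),plane(s,[(359.5,242.0)],h+28),h)
def ringc(f,c,lo,hi,K=8,w=9):
    x0,y0=int(c[0])-w,int(c[1])-w
    g=cv2.GaussianBlur(cv2.resize(f["color"][y0:y0+2*w,x0:x0+2*w],None,fx=K,fy=K,interpolation=cv2.INTER_CUBIC),(5,5),0)
    m=(g.max(2)<70).astype(np.uint8); n,l,st,cc=cv2.connectedComponentsWithStats(m)
    i=min(range(1,n),key=lambda i:np.hypot(*(cc[i]-[K*(c[0]-x0),K*(c[1]-y0)]))+(1e3 if st[i,4]<40 else 0)); return (cc[i]+.5)/K-.5+[x0,y0],st[i,4]/K/K
print(ringc(t,(327.7,155.5),0,0),ringc(t,(397.5,166.9),0,0,w=6))
```

```text
[[661.47028941  81.00282639 149.3       ]] [[638.39593259 -77.45577853 143.3       ]] (array([637.31579678, -76.96306888, 143.16582772]), np.float64(2.3757290398445274)) [[635.99042033 -76.88299852 143.3       ]] 115.29999999999998
(array([327.6225318 , 155.77135237]), np.float64(58.953125)) (array([397.54212382, 167.14831505]), np.float64(9.96875))
```

The lever is level, with eye top height 143.2 against 143.3 expected. Both ends need the same shift of about (−1.2, +2.3), so the TCP target is (653.0, 39.0, 289).

```bash
python3 -m creep '[[-0.003,-0.002,0.001,1,-0.5,2,1],[0,0,0,1,-0.5,2,1],[0,0,0,0,0,0.5,1],[0,0,0,0,0,0,1],[0,0,0,0,0,0,1],[0,0,0,0,0,0,1]]'
python3 d.py 653 39 289 -0.1445
```

```text
clock: 20.82
eef_pos: [653.0, 40.6, 290.2]
tcp_rot: [3.14, -0.0, 1.429]
contact_force: [0.5, 0.5, -4.7]
opening: 0.186
clk 20.82 pos [653.   40.6 290.2] psi -0.142 q6 0.2 open 0.186 F [ 0.5  0.5 -4.7] M [-0.06  0.   -0.01]
shift [-1.6  0.2  1.2] turn [ 0.001 -0.     0.003]
```

```bash
python3 -m creep '[[0,0,0.002,-1.5,0.2,0.6,1],[0,0,0,0,0,0,1],[0,0,0,0,0,0,1],[0,0,0,0,0,0,1],[0,0,0,0,0,0,1],[0,0,0,0,0,0,1]]'
python3 d.py 653 39 289 -0.1445
python3 - <<'E'
from h import *
t=grab_frame("top");s=grab_frame("side")
crop(s,280,140,120,170,4,"pics/k2.png")
crop(t,280,110,140,100,5,"pics/k2t.png")
E
```

```text
clock: 21.32
eef_pos: [653.1, 38.7, 289.7]
tcp_rot: [3.14, -0.0, 1.426]
contact_force: [1.4, -0.1, -4.1]
opening: 0.186
clk 21.32 pos [653.1  38.7 289.7] psi -0.144 q6 0.2 open 0.186 F [ 1.4 -0.1 -4.1] M [-0.04  0.03 -0.02]
shift [ 0.3 -0.1  0.7] turn [ 0.002 -0.     0.   ]
```

View pics/k2.png

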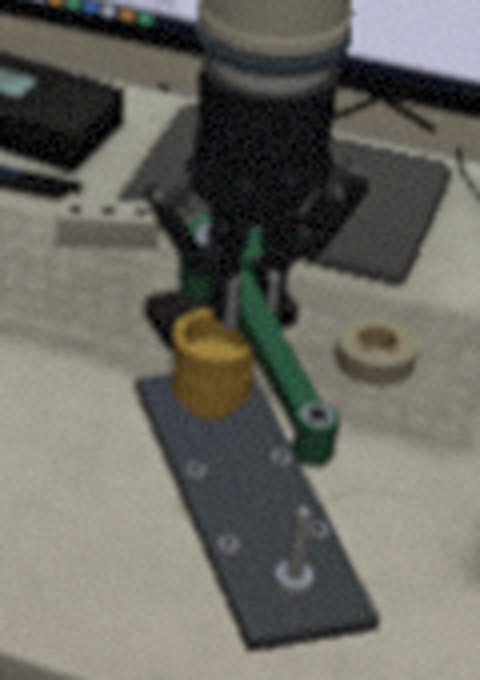

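View pics/k2t.png

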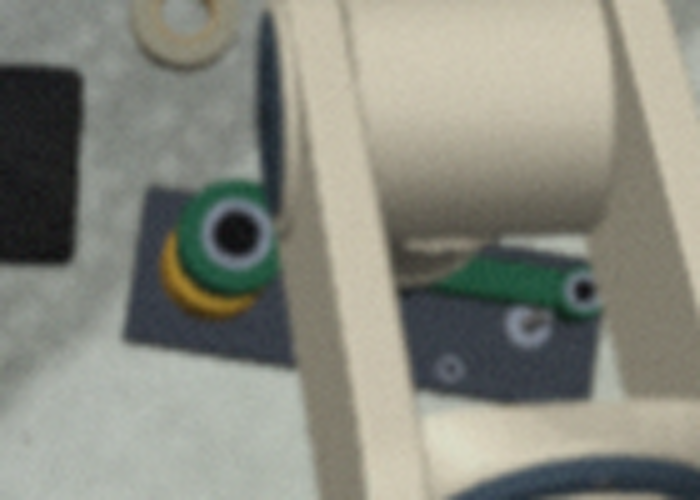

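In the new pictures the bore is at top (327.0,155.9). The eye is at top (396.1,167.5) and side (359.0,243.3).

```bash
python3 - <<'E'
from h import *
t=grab_frame("top");s=grab_frame("side")
h=289.7-178.9
print(plane(t,[(327.0,155.9)],h+34),plane(t,[(396.1,167.5)],h+28),tri(t,(396.1,167.5),s,(359.0,243.3)),plane(s,[(359.0,243.3)],h+28))
a=sense();print(a['qvel'].round(4),a['eef_pos'].round(1))
E
python3 -m creep '[[0,0,0,0,0,0.3,1],[0,0,0,0,0,0,1],[0,0,0,0,0,0,1],[0,0,0,0,0,0,1],[0,0,0,0,0,0,1],[0,0,0,0,0,0,1]]'
python3 d.py 653 39 289 -0.1445
```

```text
[[661.27548763  82.11881251 144.8       ]] [[637.62384294 -75.26602642 138.8       ]] (array([637.13176064, -75.16268437, 138.00169593]), np.float64(1.3050302025237992)) [[635.92326331 -75.82191535 138.8       ]]
[ 0.0012  0.0009 -0.0009  0.0001 -0.0005  0.0013] [653.1  38.8 289.7]
clock: 22.02
eef_pos: [653.1, 38.8, 289.3]
tcp_rot: [3.14, -0.0, 1.427]
contact_force: [0.3, 0.2, -4.0]
opening: 0.191
clk 22.02 pos [653.1  38.8 289.3] psi -0.144 q6 0.2 open 0.191 F [ 0.3  0.2 -4. ] M [ 0.03 -0.    0.02]
shift [ 0.1 -0.1  0.3] turn [ 0.002 -0.     0.   ]
```

The eye is within 0.5 mm of the pin. The bore is within about 2 mm of the cup axis, which is near pixel noise. I split the residual with a small nudge and settle.

```bash
python3 -m creep '[[0,0,0,0.8,-0.6,0,1],[0,0,0,0,0,0,1],[0,0,0,0,0,0,1],[0,0,0,0,0,0,1],[0,0,0,0,0,0,1],[0,0,0,0,0,0,1],[0,0,0,0,0,0,1],[0,0,0,0,0,0,1]]'
python3 d.py 652.5 39.6 289 -0.1445
python3 - <<'E'
from h import *
print(sense()['qvel'].round(4), sense()['tcp_rot'])
print(job.sign_off())
E
```

```text
clock: 22.68
eef_pos: [652.5, 39.8, 289.4]
tcp_rot: [3.14, -0.0, 1.427]
contact_force: [0.4, 0.4, -4.9]
opening: 0.186
clk 22.68 pos [652.5  39.8 289.4] psi -0.144 q6 0.2 open 0.186 F [ 0.4  0.4 -4.9] M [ 0.01 -0.05 -0.03]
shift [-0.2 -0.   0.4] turn [ 0.002 -0.     0.   ]
[ 0.0003  0.0005 -0.0003  0.0019  0.0004 -0.0005] [ 3.13988651e+00 -9.71116703e-05  1.42663496e+00]
the job is handed in; nothing more can be done
None
```

I nested the larger brass cup in the bolted cup and let go of it. The lever is now held by its balance point over the stand. I signed off at about 22.7 s; sign-off reports no verdict.

- **Nesting:** after release, the two views agreed on an upper rim about 70 mm high at (660, 84). That is the fully nested height.
- **Lever:** it is level, with the wrist moment about 0, tool tilt under 0.003 rad and joint speeds near zero. The underside is at about 110 mm, 40 mm above the upper cup.
- **Last picture check:** the eye was within about 0.5 mm of the pin. The bore was about 2 mm from the cup axis, which is close to pixel noise and the calibration limit.
- **Not rechecked:** I nudged the lever about 1 mm after that to halve the bore error. Only the arm's measured pose confirms that move; I took no picture after it.
- **Disagreement:** the first automatic side-view fit of the loose cup differed by about 4 mm from the top view. The close crop agreed with the top view, so I used that.
- **Other items:** I did not touch any other objects, and those visible in the later pictures had not moved.

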